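Lock the plug lid into a leaning topping canister

ROBOT

A 7-joint arm with a two-finger parallel gripper is mounted at the origin on the work surface. World frame = base frame: x ahead of the robot, y to its left, z up, the work surface at z = 0. Lengths are in m, angles in rad, forces in N, time in s.
With the tool pointing down it reaches from about 0.4 to 0.85 m from the base axis. Payload 4.5 kg.
Tool frame: the origin (TCP) lies on the centre line of the jaws, within the pads' length; the fingertips stand 25 mm ahead of it and the grasp point (between the pads) lies 6 mm ahead of it; z points along the fingers, y is the direction in which the jaws open and shut (so a half turn about z gives the same grasp; the last joint's range is limited). The gripper opens to 88 mm and grips with 3 to 60 N. Pads are 18 mm wide; open, the fingers measure 123 mm over their backs; the gripper's body (75 mm by 187 mm) begins 45 mm behind the grasp point.
Start: joints at [1.165, 0.689, -0.195, 1.565, 0.157, 0.902, -0.215], TCP at [0.266, -0.566, 0.264] pointing down, gripper open.
Joint ranges: [-3.01, 3.01], [-0.46, 2.08], [-1.47, 1.51], [0.13, 2.56], [-1, 4.14], [0.04, 2.09], [-2.66, 2.66]. Speed limits (rad/s): [2.57, 2.57, 3.14, 3.14, 3.14, 3.14, 3.14].

INTERFACE

Orientations are given as a unit quaternion [x, y, z, w].
In Python, from plant import r, eyes gives the robot as it stands.
- The arm moves only by the tool servo_tool, never from a script. Its argument "deltas" is a list of rows, each an object of numbers: "dx", "dy", "dz": the shift along the tool's x, y, z in units of 60 mm (1.0 is 60 mm); "ax", "ay", "az": the turn, a rotation vector about the tool's x, y, z in units of 6 degrees (1.0 is 6 degrees); "hand": the finger opening in mm, from 0 to 88.1. A call has 1 to 10 rows; each row is the pose to reach, as a shift and turn from the pose commanded when the call began, along the tool's axes at that moment; what a row does not reach only later rows make up. A row lasts 1/8 s, in which the tool goes at most 62.5 mm and 10.7 degrees, less where a joint would pass 70% of its speed; a pose out of reach is approached as far as the arm can. A call with a gripper value outside its range is refused whole. The fingers move at their own pace and stop on an object; "newtons" is the grip in N (left out, the last holds). Time passes only in rows, so rows that repeat a pose let the fingers close. It gives the time, the measured TCP pose, the force and the opening at its end, in the units of the state.
- r.get_state(): the state, without advancing time (a new reading comes with each control period).
- eyes.snapshot(name): name is "scene" or "top" or "wrist"; returns (picture, depth): 384x512x3 uint8, red, green, blue; 384x512 float32, m along the optical axis (not along the pixel's ray), 0 where there is no reading.
- eyes.camera_model(name): a dict with "fx", "fy", "cx", "cy" (pixels), "pose" (4x4, takes a point from camera to world coordinates). Camera axes: x right, y up, looking along -z (the intrinsics and any distortion apply to the point x, -y, -z); pixel columns grow to the right and rows downward; lengths in m; the calibration is good to about 2 mm. The wrist camera is an equidistant fisheye: a pixel r from the principal point sees the ray r / f radians off the axis. A picture is of the moment at which its call begins: read the wrist's pose just before it. camera_model takes no time and is no camera call; for the wrist camera it gives the pose at the moment of the call.
- r.finish_job(): hands the job in, once; it reports no verdict.
The state is a dict: "clock": time; "q": joint angles; "qd": joint speeds; "joint_torque": joint torques, N m; "tool_pos": TCP position; "eef_rot": TCP orientation; "contact_force": force on the tool from outside, world axes, zero at the start; "moment": the same for the moment, N m; "opening": opening from 0.0 (shut) to 1.0 (fully open).
Only numpy, scipy, OpenCV 4.12 (cv2) and the standard library are available. Lean on these libraries where they do the work, as an engineer would, in place of code of your own. Each camera call takes 0.05 s, during which the arm holds its last target.

TASK

Pick up the plug lid by its knob, set it into the mouth of the leaning steel canister and turn it there by feel until its hidden lugs find their notches and it drops fully home, with its flange flush on the rim. Let go of it, and leave the shaker, the jar and the cardboard box where they are.

Things in the scene. Friction and masses are not known exactly. Their poses are not given: they have to be found in the camera images.
- lid_knob (a point): Loose lid (about 0.25 kg) standing on its plug on the counter. Point on its axis at the height to grip its black round knob; +z along the lid's axis, out of the knob's top. Knob 30 mm diameter, 40 mm tall; point is 24 mm above the flange's top, 16 mm below the knob's top, 66 mm above the counter at the start. Steel flange 100 mm diameter, 6 mm thick, underside 30 mm below the point.
- lid_plug (a point): Centre of the lower end of the lid's grey plug, 66 mm below the knob point. Plug: 58 mm diameter, 36 mm long under the flange, tapering to 46 mm in its last 8 mm. Half hidden under the flange, three equal lugs 120 degrees apart stand out from the plug to 40 mm radius; 14 mm wide, reaching to 26 mm below the flange's underside.
- mouth (a point): Centre of the open mouth of the steel canister, in its rim's plane; +z out of the mouth along the axis, which leans 30 degrees from vertical, about towards the robot. Canister 94 mm outer, 86 mm inner diameter, fixed in a steel stand, rim centre 176 mm above the counter. The pose does not tell how the canister is turned about its axis. With the lid home, the knob point is 30 mm out from here.
- ledge (a point): Centre of a ledge inside the canister, 14 mm below the rim: round 62 mm bore with three notches 22 mm wide, 120 degrees apart, at an unknown angle. Lugs off the notches rest on it: flange 12 mm off the rim, knob point 42 mm out from the mouth. Within about 4 degrees of the notches the lid drops those 12 mm, flange on rim. No spring or lock. At most 120 degrees of turn, pressing 4 to 10 N.
- shaker: Bystander: aluminium shaker, 62 mm diameter, 118 mm tall, standing loose; origin at the centre of its underside.
- jar: Bystander: closed amber glass jar, 72 mm diameter, 100 mm tall, standing loose; origin at the centre of its underside.
- bagbox: Bystander: closed cardboard box, 100 x 140 x 70 mm, loose; origin at the centre of its underside.
Mind the look-alikes: they are no part of the job. What is shaped like the part that bears lid_knob but red or yellow is not meant. Of the things that look like the part that bears mouth, the middle-sized one is meant.

How it is judged:
At the end, for the whole second after the job is handed in: The lid sits fully home in the canister: its knob point is 30 mm (within 4 mm) out from the mouth along the canister's axis and within 36 mm of the mouth's centre, the lid's axis is within 0.08 rad of the canister's, and the lid is at rest (z of lid_knob in the frame of mouth between 0.026 and 0.034 m and distance between lid_knob and mouth below 0.036 m and angle between the z axis of lid_knob and the z axis of mouth, either way round below 0.08 rad and linear speed of lid below 0.02 m/s); the robot touches nothing.
It fails at once if the shaker is moved more than 30 mm or tipped (distance of shaker from where it was at the start of the episode above 0.03 m or angle between shaker's own z axis and vertical above 0.4 rad).
It fails at once if the jar is moved more than 30 mm or tipped (distance of jar from where it was at the start of the episode above 0.03 m or angle between jar's own z axis and vertical above 0.4 rad).
It fails at once if the cardboard box is moved more than 30 mm or tipped (distance of bagbox from where it was at the start of the episode above 0.03 m or angle between bagbox's own z axis and vertical above 0.4 rad).
It also fails if it takes over 61 s, if anything falls off the work surface, if the arm or the gripper's body presses on something with over 40 N, if the wrist force passes 120 N, or if a joint passes its speed limit or range.

## Working session

There is one attempt and no reset: what is moved stays moved. The work goes in short steps, Python scripts to look and compute and a tool call to move; the robot and the scene stay as the last step left them, time stands still between calls to the robot, and variables do not carry over. Pictures are saved under pics/ and viewed, and the job is handed in when it is done.

Besides the shell and the picture viewer there is one more tool, called after "Emit:" as a command line: name --argument value ..., lists and objects as JSON in quotes. servo_tool: Moves the arm, as the interface text tells. Its arguments: {"type":"object","properties":{"deltas":{"type":"array","items":{"type":"object","properties":{"dx":{"type":"number"},"dy":{"type":"number"},"dz":{"type":"number"},"ax":{"type":"number"},"ay":{"type":"number"},"az":{"type":"number"},"hand":{"type":"number"}}}},"newtons":{"type":"number"}},"required":["deltas"]}

```bash
ls; mkdir -p pics
python3 - <<'E'
from plant import r, eyes
import cv2, numpy as np
print(r.get_state())
for n in ["scene","top","wrist"]:
    m=eyes.camera_model(n); print(n,{k:(np.round(v,4).tolist() if k=='pose' else v) for k,v in m.items()})
    p,d=eyes.snapshot(n); np.savez(f'pics/{n}0.npz',p=p,d=d,pose=m['pose'])
    cv2.imwrite(f'pics/{n}0.png',p[:,:,::-1])
E
```

```text
pics
{'clock': 0.0, 'q': array([ 1.16481948,  0.6900308 , -0.19454183,  1.56633985,  0.15729271,
        0.9024831 , -0.21513435]), 'qd': array([ 0.00046368, -0.00065933,  0.0029656 ,  0.00067774,  0.00032764,
        0.00199684,  0.00097374]), 'joint_torque': array([-4.28046851e-04, -5.27561688e+01, -1.26665957e+00, -1.53428113e+01,
       -5.26303018e-02,  6.60761187e-03,  1.30760650e-04]), 'tool_pos': array([ 0.26581015, -0.56501063,  0.26288259]), 'eef_rot': array([ 9.75914111e-01,  2.18153099e-01, -2.54829809e-04, -8.98791242e-04]), 'contact_force': array([-0.24134857, -0.49558481,  0.51380959]), 'moment': array([ 0.010246  , -0.01278894, -0.05882827]), 'opening': 0.9995697897150928}
scene {'fx': 389.5141301306319, 'fy': 389.5141301306319, 'cx': 254.35388867226422, 'cy': 192.89935599105362, 'pose': [[-0.1883, -0.5336, 0.8245, 1.529], [0.9818, -0.1228, 0.1447, 0.1706], [0.024, 0.8368, 0.547, 0.8206], [0.0, 0.0, 0.0, 1.0]]}
top {'fx': 485.5075266222638, 'fy': 485.5075266222638, 'cx': 254.2885724827883, 'cy': 198.99187145109275, 'pose': [[-0.0227, 0.9816, -0.1894, 0.2251], [-0.9997, -0.0244, -0.0062, -0.025], [-0.0107, 0.1892, 0.9819, 1.6003], [0.0, 0.0, 0.0, 1.0]]}
wrist {'fx': 297.3186396354542, 'fy': 297.3186396354542, 'cx': 255.96568358240577, 'cy': 192.712541226018, 'pose': [[0.4269, 0.8695, 0.2485, 0.3299], [-0.9043, 0.411, 0.1152, -0.5349], [-0.002, -0.2739, 0.9618, 0.3853], [0.0, 0.0, 0.0, 1.0]]}
```

View pics/scene0.png

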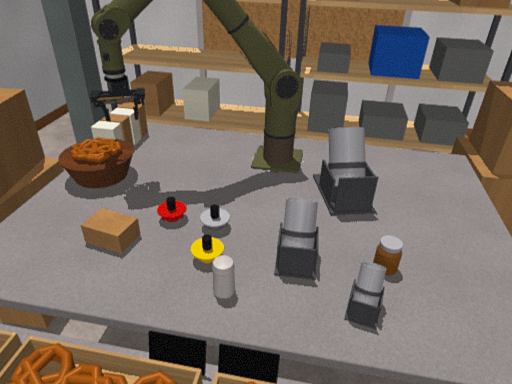

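View pics/top0.png

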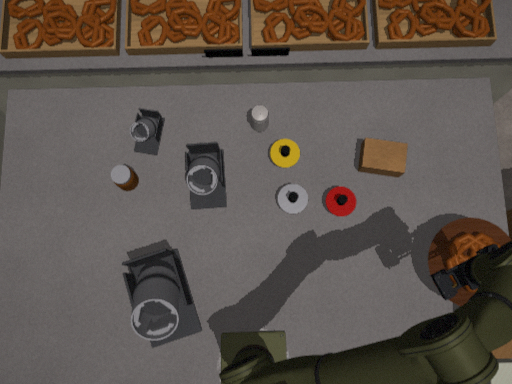

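View pics/wrist0.png

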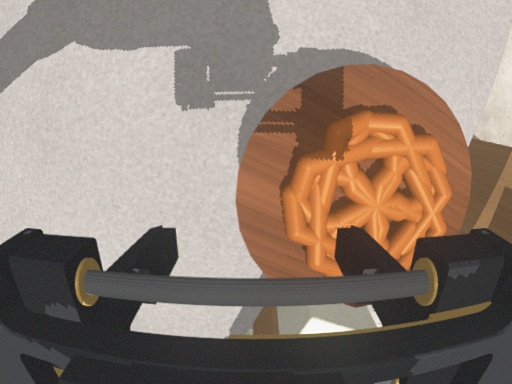

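The scene and top views show the white lid at top pixel (293,198), and the red (341,201) and yellow (285,153) lids are decoys. The middle canister's mouth is at top pixel (202,177). The shaker is at (260,118), the jar at (124,177) and the box at (384,156). I'll zoom in next.

```bash
cat > h.py <<'E'
import numpy as np, cv2
from scipy.spatial.transform import Rotation as R
from plant import r, eyes
def load(n): 
    z=np.load(f'pics/{n}.npz'); return z['p'],z['d'],z['pose']
def pts(n,name,u,v,d):
    m=eyes.camera_model(name); 
    P=np.stack([(u-m['cx'])/m['fx']*d,-(v-m['cy'])/m['fy']*d,-d],-1)
    return P
def world(name,u,v,d,pose=None):
    m=eyes.camera_model(name); pose=m['pose'] if pose is None else pose
    u,v,d=map(np.asarray,(u,v,d))
    P=np.stack([(u-m['cx'])/m['fx']*d,-(v-m['cy'])/m['fy']*d,-d],-1)
    return P@pose[:3,:3].T+pose[:3,3]
def onplane(name,u,v,z):
    m=eyes.camera_model(name);T=m['pose']
    dr=T[:3,:3]@np.array([(u-m['cx'])/m['fx'],-(v-m['cy'])/m['fy'],-1.]); 
    return T[:3,3]+dr*(z-T[2,3])/dr[2]
E
python3 - <<'E'
from h import *
p,d,T=load('top0'); 
a=p[130:225,160:255]; b=p[160:235,250:345]
cv2.imwrite('pics/topz.png',np.hstack([cv2.resize(a,(396,396),interpolation=2)[:,:,::-1],cv2.resize(b,(396,396),interpolation=2)[:,:,::-1]]))
p,d,T=load('scene0'); a=p[180:290,260:370]
cv2.imwrite('pics/scz.png',cv2.resize(a,(550,550),interpolation=2)[:,:,::-1])
# height map
for n in['top','scene']:
    p,d,T=load(n+'0'); v,u=np.mgrid[:384,:512]; W=world(n,u,v,d,T); np.save(f'pics/W{n}.npy',W)
W=np.load('pics/Wtop.npy')
for (v,u) in [(198,293),(192,300),(177,202),(177,187),(177,217),(163,202),(192,202),(118,260),(177,124),(156,384),(100,200),(155,202),(205,202)]: print((u,v),np.round(W[v,u],3))
E
```

```text
(293, 198) [ 0.519 -0.139  0.077]
(300, 192) [ 0.544 -0.165  0.049]
(202, 177) [0.592 0.15  0.091]
(187, 177) [0.571 0.185 0.181]
(217, 177) [0.571 0.095 0.173]
(202, 163) [0.613 0.139 0.185]
(202, 192) [0.531 0.143 0.15 ]
(260, 118) [ 0.778 -0.04   0.112]
(124, 177) [0.596 0.397 0.102]
(384, 156) [ 0.651 -0.439  0.076]
(200, 100) [0.891 0.167 0.001]
(202, 155) [0.66  0.148 0.108]
(202, 205) [0.515 0.159 0.014]
```

View pics/topz.png

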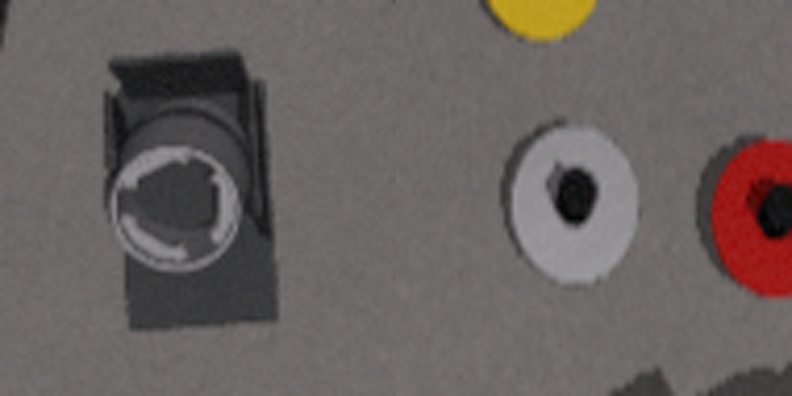

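View pics/scz.png

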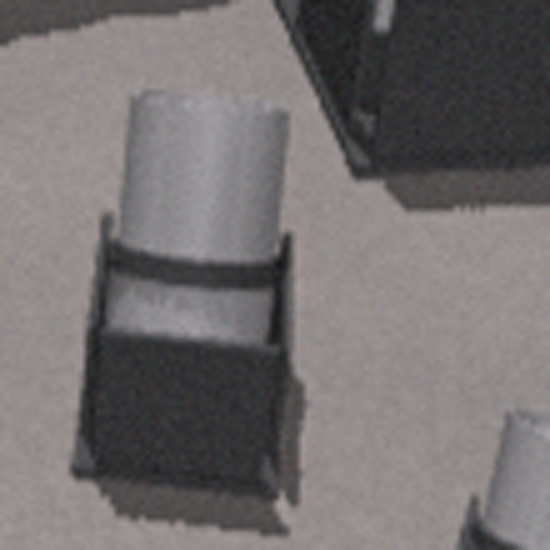

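Run:
```python
from h import *
from scipy.optimize import least_squares
p,d,T=load('scene0'); W=np.load('pics/Wscene.npy')
# cylinder pixels in scene zoom (bright) 
hsv=cv2.cvtColor(p,cv2.COLOR_RGB2GRAY)
m=np.zeros_like(hsv,bool); m[201:246,284:318]=1
X=W[m]; g=hsv[m]
ok=(g>110)&(X[:,2]>0.07)&(X[:,2]<0.22)&(abs(X[:,1]-.145)<.05)&(X[:,0]>.5)
X=X[ok]; print(len(X), X.min(0),X.max(0))
def ax(a,t): return np.array([-np.sin(t)*np.cos(a),-np.sin(t)*np.sin(a),np.cos(t)])
def res(q,tf=None):
    a=ax(q[2],q[3]); C=np.array([q[0],q[1],.176]); Y=X-C; s=Y@a
    return np.linalg.norm(Y-np.outer(s,a),axis=1)-.047
for loss in['linear','soft_l1']:
    s=least_squares(res,[.565,.14,0,.52],loss=loss,f_scale=.002); print(loss,s.x,np.std(s.fun))
s2=least_squares(lambda q:res([*q,np.pi/6]),[.565,.14,0],loss='soft_l1',f_scale=.002);print(s2.x)
# rim from top: 
p,d,T=load('top0'); g=cv2.cvtColor(p,cv2.COLOR_RGB2GRAY); W=np.load('pics/Wtop.npy')
m=(g>125); m2=np.zeros_like(m); m2[160:200,183:222]=m[160:200,183:222]
c,_=cv2.findContours(m2.astype(np.uint8),cv2.RETR_EXTERNAL,cv2.CHAIN_APPROX_NONE); c=max(c,key=len)
e=cv2.fitEllipse(c); print('ellipse',e, onplane('top',*e[0],.176))
# lid: black knob top & flange
m=(g>125); m2=np.zeros_like(m); m2[175:222,270:316]=m[175:222,270:316]
c,_=cv2.findContours(m2.astype(np.uint8),cv2.RETR_EXTERNAL,cv2.CHAIN_APPROX_NONE); c=max(c,key=len)
e=cv2.fitEllipse(c); print('flange',e,onplane('top',*e[0],.042))
k=(g<50); m2=np.zeros_like(m); m2[175:222,270:316]=k[175:222,270:316]; vv,uu=np.nonzero(m2); Y=W[m2]; print(len(Y),Y.mean(0),np.median(Y,0))
t=Y[:,2]>.076; print(t.sum(),Y[t].mean(0), onplane('top',uu[t].mean(),vv[t].mean(),.082))
# same in scene
p,d,T=load('scene0'); g=cv2.cvtColor(p,cv2.COLOR_RGB2GRAY)
m2=np.zeros_like(g); m2[200:235,195:235]=(g[200:235,195:235]>150)
c,_=cv2.findContours(m2,cv2.RETR_EXTERNAL,cv2.CHAIN_APPROX_NONE); c=max(c,key=len); e=cv2.fitEllipse(cv2.convexHull(c)); print('sc flange',e,onplane('scene',*e[0],.042))
cv2.imwrite('pics/lidsc.png',cv2.resize(p[195:245,185:245],(600,500),interpolation=2)[:,:,::-1])
```

```text
1068 [0.5690363  0.09735831 0.07242198] [0.66805162 0.19148035 0.19954255]
linear [0.56090786 0.14333849 0.04905903 0.52297851] 0.0017751361747352895
soft_l1 [0.56087203 0.1432584  0.05073169 0.52339436] 0.0017755329702687937
[0.56085822 0.14325718 0.05079246]
ellipse ((212.21246337890625, 178.88255310058594), (6.19120454788208, 14.609790802001953), 6.635011196136475) [0.56475556 0.109325   0.176     ]
flange ((292.6202087402344, 198.3979949951172), (28.433717727661133, 29.264209747314453), 85.43527221679688) [ 0.5246088  -0.14048419  0.042     ]
74 [ 0.52332345 -0.13764031  0.07776596] [ 0.52342214 -0.13757293  0.08126671]
56 [ 0.52475897 -0.13909222  0.08272192] [ 0.52489698 -0.1391444   0.082     ]
sc flange ((214.64279174804688, 216.16958618164062), (18.376388549804688, 29.937219619750977), 86.77490234375) [ 0.52434588 -0.1379061   0.042     ]
```

View pics/lidsc.png

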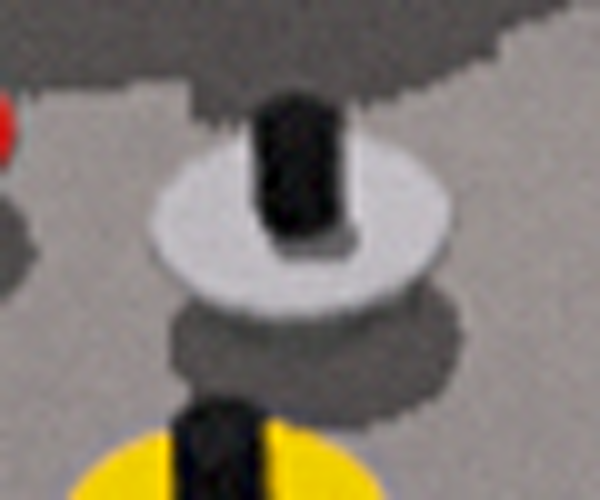

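```bash
cat >> h.py <<'E'
def tool(psi,a=(0,0,1)):
    # tool z = -a ; tool x as near as possible to world heading psi
    z=-np.array(a,float); z/=np.linalg.norm(z)
    x=np.array([np.cos(psi),np.sin(psi),0]); x-=z*(x@z); x/=np.linalg.norm(x)
    return R.from_matrix(np.stack([x,np.cross(z,x),z],1))
def go(P,Rt):
    s=r.get_state(); R0=R.from_quat(s['eef_rot']); d=R0.inv().apply(np.array(P)-s['tool_pos'])/.06
    w=(R0.inv()*Rt).as_rotvec(degrees=True)/6
    print('d',np.round(d,3),'a',np.round(w,3),'tool',np.round(s['tool_pos'],4),'q',np.round(s['q'],2),'t',s['clock'],'F',np.round(s['contact_force'],1))
E
python3 - <<'E'
from h import *
go([.5246,-.1395,.20],tool(np.radians(75)))
E
```

```text
d [ 6.922 -4.581  1.057] a [-1.3e-02 -5.0e-03 -8.3e+00] tool [ 0.2659 -0.5651  0.2631] q [ 1.16  0.69 -0.19  1.57  0.16  0.9  -0.22] t 0.15 F [-0.3 -0.6 -0.4]
```

Emit:
servo_tool --deltas '[{"dx":0.8,"dy":-0.5,"dz":0,"az":-1,"hand":60},{"dx":1.6,"dy":-1.05,"dz":0,"az":-2,"hand":60},{"dx":2.4,"dy":-1.6,"dz":0,"az":-3,"hand":60},{"dx":3.2,"dy":-2.1,"dz":0,"az":-4,"hand":60},{"dx":4.0,"dy":-2.65,"dz":0.2,"az":-5,"hand":60},{"dx":4.8,"dy":-3.2,"dz":0.5,"az":-6,"hand":60},{"dx":5.6,"dy":-3.7,"dz":0.8,"az":-7,"hand":60},{"dx":6.3,"dy":-4.2,"dz":1.06,"az":-8,"hand":60},{"dx":6.92,"dy":-4.58,"dz":1.06,"az":-8.3,"hand":60},{"dx":6.92,"dy":-4.58,"dz":1.06,"az":-8.3,"hand":60}]'

```text
schema error: expected keys dx, dy, dz, ax, ay, az, hand
```

Run:
```python
from h import *
m=eyes.camera_model('wrist'); p,d=eyes.snapshot('wrist'); np.savez('pics/wrist1.npz',p=p,d=d,pose=m['pose']); cv2.imwrite('pics/wrist1.png',p[:,:,::-1])
go([.5246,-.1395,.12],tool(np.radians(75)))
```

```text
d [ 6.922 -4.582  2.391] a [-1.0e-02 -4.0e-03 -8.3e+00] tool [ 0.266  -0.5652  0.2632] q [ 1.16  0.69 -0.19  1.57  0.16  0.9  -0.22] t 0.2 F [-0.7  0.3 -0.7]
```

View pics/wrist1.png

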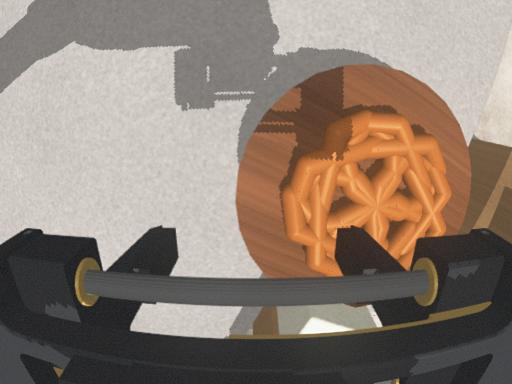

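The call was refused because every row needs all seven keys.

Emit:
servo_tool --deltas '[{"dx":0.8,"dy":-0.5,"dz":0,"ax":0,"ay":0,"az":-1,"hand":60},{"dx":1.6,"dy":-1.05,"dz":0,"ax":0,"ay":0,"az":-2,"hand":60},{"dx":2.4,"dy":-1.6,"dz":0,"ax":0,"ay":0,"az":-3,"hand":60},{"dx":3.2,"dy":-2.1,"dz":0,"ax":0,"ay":0,"az":-4,"hand":60},{"dx":4.0,"dy":-2.65,"dz":0.2,"ax":0,"ay":0,"az":-5,"hand":60},{"dx":4.8,"dy":-3.2,"dz":0.5,"ax":0,"ay":0,"az":-6,"hand":60},{"dx":5.6,"dy":-3.7,"dz":0.8,"ax":0,"ay":0,"az":-7,"hand":60},{"dx":6.3,"dy":-4.2,"dz":1.06,"ax":0,"ay":0,"az":-8,"hand":60},{"dx":6.92,"dy":-4.58,"dz":1.06,"ax":0,"ay":0,"az":-8.3,"hand":60},{"dx":6.92,"dy":-4.58,"dz":1.06,"ax":0,"ay":0,"az":-8.3,"hand":60}]'

```text
clock: 1.45
tool_pos: [0.5271, -0.1355, 0.2001]
eef_rot: [0.791, 0.612, 0.002, -0.0]
contact_force: [-0.2, -0.8, 0.1]
opening: 0.678
```

Run:
```python
from h import *
m=eyes.camera_model('wrist'); p,d=eyes.snapshot('wrist'); np.savez('pics/wrist1.npz',p=p,d=d,pose=m['pose']); cv2.imwrite('pics/wrist1.png',p[:,:,::-1])
go([.5246,-.1395,.12],tool(np.radians(75)))
```

```text
d [-0.02  -0.01   1.333] a [ 0.    -0.006  0.03 ] tool [ 0.5255 -0.1385  0.2   ] q [ 0.38  0.69 -0.35  1.87  0.37  0.64 -0.45] t 1.5 F [ 0.2 -0.7  0.4]
```

View pics/wrist1.png

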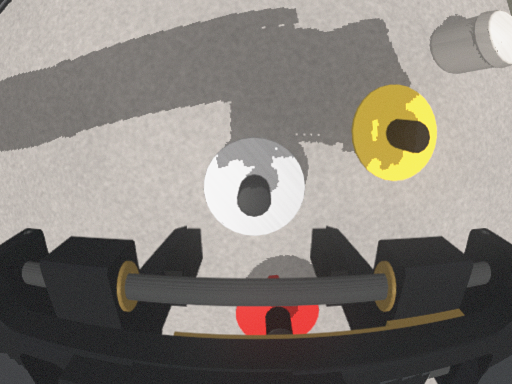

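The wrist view shows the white flange centred near (254,187) with its knob between the jaws. The red lid is at (277,310) and the yellow one at (395,133). I'll cross-check the lid position by casting a ray.

```bash
cat >> h.py <<'E'
def fray(u,v,T):
    m=eyes.camera_model('wrist'); x=(u-m['cx'])/m['fx']; y=(v-m['cy'])/m['fy']; th=np.hypot(x,y)
    k=np.sin(th)/max(th,1e-9)
    return T[:3,:3]@np.array([x*k,-y*k,-np.cos(th)])
def fplane(u,v,T,z):
    d=fray(u,v,T); return T[:3,3]+d*(z-T[2,3])/d[2]
E
python3 - <<'E'
from h import *
p,d,T=load('wrist1'); g=p.astype(int); m=((g.max(2)-g.min(2)<25)&(g.min(2)>205)).astype(np.uint8); m[:,:195]=0;m[:,312:]=0;m[:130]=0;m[245:]=0
# flange rim incl. shadow: use edges left/right/bottom of bright hull -> boundary rays
c,_=cv2.findContours(m,cv2.RETR_EXTERNAL,cv2.CHAIN_APPROX_NONE); c=max(c,key=len)[:,0]
h=cv2.convexHull(c)[:,0]; h=h[(h[:,1]>175)]
Q=np.array([fplane(u,v,T,.042) for u,v in h])[:,:2]
from scipy.optimize import least_squares
s=least_squares(lambda q:np.hypot(*(Q-q[:2]).T)-.05,[.525,-.14],loss='soft_l1',f_scale=.002); print(s.x,len(Q),np.std(s.fun))
E
```

```text
[ 0.52428377 -0.1387521 ] 25 0.0002177803438557873
```

Run:
```python
from h import *
go([.5245,-.139,.073],tool(np.radians(75)))
```

```text
d [-0.013 -0.014  2.116] a [ 0.    -0.006  0.03 ] tool [ 0.5255 -0.1385  0.2   ] q [ 0.38  0.69 -0.35  1.87  0.37  0.64 -0.45] t 1.5 F [ 0.2 -0.7  0.4]
```

Emit:
servo_tool --deltas '[{"dx":-0.01,"dy":-0.01,"dz":0.6,"ax":0,"ay":0,"az":0,"hand":60},{"dx":-0.01,"dy":-0.01,"dz":1.2,"ax":0,"ay":0,"az":0,"hand":60},{"dx":-0.01,"dy":-0.01,"dz":1.7,"ax":0,"ay":0,"az":0,"hand":60},{"dx":-0.01,"dy":-0.01,"dz":2.0,"ax":0,"ay":0,"az":0,"hand":60},{"dx":-0.01,"dy":-0.01,"dz":2.12,"ax":0,"ay":0,"az":0,"hand":60},{"dx":-0.01,"dy":-0.01,"dz":2.12,"ax":0,"ay":0,"az":0,"hand":60},{"dx":-0.01,"dy":-0.01,"dz":2.12,"ax":0,"ay":0,"az":0,"hand":60}]'

```text
clock: 2.38
tool_pos: [0.5244, -0.1411, 0.0737]
eef_rot: [0.794, 0.608, 0.0, 0.001]
contact_force: [-0.3, -0.3, -0.4]
opening: 0.679
```

Emit:
servo_tool --deltas '[{"dx":0,"dy":0,"dz":0,"ax":0,"ay":0,"az":0,"hand":20},{"dx":0,"dy":0,"dz":0,"ax":0,"ay":0,"az":0,"hand":20},{"dx":0,"dy":0,"dz":0,"ax":0,"ay":0,"az":0,"hand":20},{"dx":0,"dy":0,"dz":0,"ax":0,"ay":0,"az":0,"hand":20},{"dx":0,"dy":0,"dz":0,"ax":0,"ay":0,"az":0,"hand":20}]' --newtons 40

```text
clock: 3.0
tool_pos: [0.5241, -0.1405, 0.0731]
eef_rot: [0.793, 0.609, 0.0, 0.0]
contact_force: [-1.2, 1.1, 3.0]
opening: 0.334
```

Run:
```python
from h import *
p,d,T=load('top0'); g=cv2.cvtColor(p,cv2.COLOR_RGB2GRAY)
G=cv2.resize(g[155:202,178:226],None,fx=12,fy=12,interpolation=2)
cv2.imwrite('pics/rim.png',G)
m=np.zeros_like(g); m[158:200,182:222]=(g[158:200,182:222]>115)*1
c,_=cv2.findContours(m,cv2.RETR_LIST,cv2.CHAIN_APPROX_NONE); print([len(x) for x in c])
pt=np.vstack([x[:,0] for x in c if len(x)>8]); h=cv2.convexHull(pt); e=cv2.fitEllipse(h); print(h[:,0].tolist(),e,onplane('top',*e[0],.176))
# predicted rim
a=np.array([-.5*np.cos(.05),-.5*np.sin(.05),.866]);C=np.array([.561,.1433,.176])
u=np.cross(a,[0,1,0]);u/=np.linalg.norm(u);w=np.cross(a,u)
mm=eyes.camera_model('top');Ti=np.linalg.inv(mm['pose'])
V=cv2.cvtColor(G,cv2.COLOR_GRAY2BGR)
for rad,dep,col in[(.047,0,(0,0,255)),(.043,0,(0,255,0)),(.031,-.014,(255,0,0))]:
  for t in np.linspace(0,6.283,90):
    X=C+a*dep+rad*(np.cos(t)*u+np.sin(t)*w); Y=Ti[:3,:3]@X+Ti[:3,3]
    px=mm['cx']+mm['fx']*Y[0]/-Y[2]; py=mm['cy']-mm['fy']*Y[1]/-Y[2]
    cv2.circle(V,(int((px-178+.5)*12),int((py-155+.5)*12)),1,col,-1)
cv2.imwrite('pics/rim2.png',V)
go([.5245,-.139,.28],tool(np.radians(75)))
```

```text
[1, 2, 5, 1, 2, 10, 66, 55, 38]
[[216, 185], [214, 188], [212, 190], [196, 193], [191, 190], [189, 188], [188, 186], [187, 183], [187, 176], [188, 173], [189, 171], [193, 167], [195, 166], [198, 165], [204, 165], [207, 166], [209, 167], [212, 169], [213, 170], [215, 173], [216, 175]] ((201.5453338623047, 179.49481201171875), (29.381853103637695, 30.38539695739746), 104.40065002441406) [0.56367366 0.1415172  0.176     ]
d [ 0.025  0.    -3.449] a [0.002 0.    0.001] tool [ 0.5241 -0.1405  0.0731] q [ 0.3   0.89 -0.21  1.94  0.48  0.36 -0.55] t 3.0 F [-1.2  1.1  3. ]
```

View pics/rim2.png

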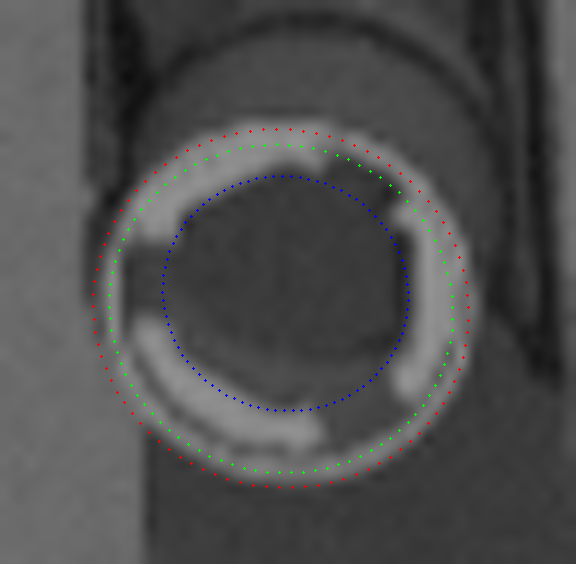

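Emit:
servo_tool --deltas '[{"dx":0,"dy":0,"dz":-0.3,"ax":0,"ay":0,"az":0,"hand":20},{"dx":0,"dy":0,"dz":-0.9,"ax":0,"ay":0,"az":0,"hand":20},{"dx":0,"dy":0,"dz":-1.6,"ax":0,"ay":0,"az":0,"hand":20},{"dx":0,"dy":0,"dz":-2.3,"ax":0,"ay":0,"az":0,"hand":20},{"dx":0,"dy":0,"dz":-3.0,"ax":0,"ay":0,"az":0,"hand":20},{"dx":0,"dy":0,"dz":-3.5,"ax":0,"ay":0,"az":0,"hand":20},{"dx":0,"dy":0,"dz":-3.5,"ax":0,"ay":0,"az":0,"hand":20}]'

```text
clock: 3.88
tool_pos: [0.525, -0.1407, 0.2845]
eef_rot: [0.793, 0.609, 0.001, 0.002]
contact_force: [-0.2, 1.0, -2.6]
opening: 0.331
```

```bash
cat >> h.py <<'E'
A=np.array([-.5*np.cos(.05),-.5*np.sin(.05),np.sqrt(.75)]);C=np.array([.562,.1423,.176])
U=np.cross([0,1,0],A);U/=np.linalg.norm(U);V=np.cross(A,U)   # angle about A from U (~+x) to V (~+y)
E
python3 - <<'E'
from h import *
p,d,T=load('top0'); g=cv2.cvtColor(p,cv2.COLOR_RGB2GRAY).astype(np.float32)
mm=eyes.camera_model('top');Ti=np.linalg.inv(mm['pose'])
t=np.radians(np.arange(0,360,3))
val=0
for rad in(.034,.0365,.039):
    X=C-A*.014+rad*(np.outer(np.cos(t),U)+np.outer(np.sin(t),V)); Y=X@Ti[:3,:3].T+Ti[:3,3]
    px=(mm['cx']+mm['fx']*Y[:,0]/-Y[:,2]).astype(np.float32); py=(mm['cy']-mm['fy']*Y[:,1]/-Y[:,2]).astype(np.float32)
    val=val+cv2.remap(g,px,py,1)[:,0]/3
print(np.round(val.reshape(-1,20)).astype(int))
dark=(120-val); w=np.clip(dark,0,40)
print('notch phase deg mod120',np.degrees(np.angle((w*np.exp(3j*t)).sum()))/3)
for k in range(3):
    pass
P=C+.12*A+.006*A
for psi in(75,104): go(P,tool(np.radians(psi),A))
E
```

```text
[[124 129 133 136 136 136 138 139 138 133 135 139 136 133 134 133 132 132
  135 135]
 [132 122 105  82  70  62  62  62  61  62  63  64  73  90 107 122 128 129
  127 127]
 [130 131 133 135 134 135 138 137 136 135 136 137 136 133 133 131 130 130
  130 133]
 [133 131 117  98  78  73  72  71  71  70  70  70  70  74  89 110 126 130
  127 124]
 [124 125 128 131 132 133 134 134 136 137 137 136 134 132 129 126 120 117
  117 122]
 [125 121 102  75  60  57  61  63  66  71  69  70  73  83  97 113 122 128
  126 125]]
notch phase deg mod120 -35.376904661766964
d [ 4.392 -1.627 -0.016] a [-4.748  1.439 -0.37 ] tool [ 0.525  -0.1407  0.2845] q [ 0.43  0.57 -0.42  1.78  0.3   0.84 -0.39] t 3.875 F [-0.2  1.  -2.6]
d [ 4.392 -1.627 -0.016] a [-4.995  0.369 -4.486] tool [ 0.525  -0.1407  0.2845] q [ 0.43  0.57 -0.42  1.78  0.3   0.84 -0.39] t 3.875 F [-0.2  1.  -2.6]
```

Emit:
servo_tool --deltas '[{"dx":0.5,"dy":-0.2,"dz":0,"ax":-0.6,"ay":0.05,"az":-0.5,"hand":20},{"dx":1.1,"dy":-0.4,"dz":-0.1,"ax":-1.2,"ay":0.1,"az":-1.1,"hand":20},{"dx":1.7,"dy":-0.6,"dz":-0.1,"ax":-1.9,"ay":0.15,"az":-1.7,"hand":20},{"dx":2.3,"dy":-0.8,"dz":-0.1,"ax":-2.6,"ay":0.2,"az":-2.3,"hand":20},{"dx":2.9,"dy":-1.0,"dz":-0.1,"ax":-3.3,"ay":0.25,"az":-2.9,"hand":20},{"dx":3.5,"dy":-1.3,"dz":-0.1,"ax":-4.0,"ay":0.3,"az":-3.6,"hand":20},{"dx":4.0,"dy":-1.5,"dz":-0.05,"ax":-4.6,"ay":0.35,"az":-4.1,"hand":20},{"dx":4.39,"dy":-1.63,"dz":-0.02,"ax":-5.0,"ay":0.37,"az":-4.49,"hand":20},{"dx":4.39,"dy":-1.63,"dz":-0.02,"ax":-5.0,"ay":0.37,"az":-4.49,"hand":20}]'

```text
clock: 5.0
tool_pos: [0.4978, 0.1178, 0.2818]
eef_rot: [0.619, 0.748, 0.151, 0.186]
contact_force: [-0.1, -1.1, -2.0]
opening: 0.33
```

Run:
```python
from h import *
go(C+.126*A,tool(np.radians(104),A))
for n in['scene','top']:
    p,d=eyes.snapshot(n); np.savez(f'pics/{n}2.npz',p=p,d=d,pose=eyes.camera_model(n)['pose']); cv2.imwrite(f'pics/{n}2.png',p[:,:,::-1])
p,d,T=load('scene2'); cv2.imwrite('pics/sc2z.png',cv2.resize(p[130:270,230:370],(560,560),interpolation=2)[:,:,::-1])
```

```text
d [ 0.34  0.11 -0.04] a [-0.434  0.195 -0.211] tool [0.4978 0.1178 0.2818] q [-0.46  0.42  0.03  2.29  1.62  0.19 -1.83] t 5.0 F [-0.1 -1.1 -2. ]
```

View pics/sc2z.png

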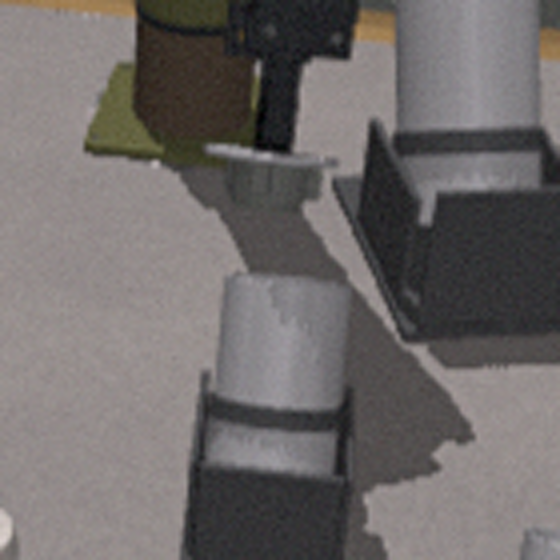

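Emit:
servo_tool --deltas '[{"dx":0.34,"dy":0.11,"dz":-0.04,"ax":-0.43,"ay":0.2,"az":-0.21,"hand":20},{"dx":0.34,"dy":0.11,"dz":-0.04,"ax":-0.43,"ay":0.2,"az":-0.21,"hand":20},{"dx":0.34,"dy":0.11,"dz":-0.04,"ax":-0.43,"ay":0.2,"az":-0.21,"hand":20}]'

```text
clock: 5.48
tool_pos: [0.5009, 0.1369, 0.2866]
eef_rot: [0.606, 0.752, 0.172, 0.194]
contact_force: [-0.1, -0.3, -1.6]
opening: 0.328
```

Run:
```python
from h import *
go(C+.126*A,tool(np.radians(104),A))
```

```text
d [ 0.045 -0.029  0.007] a [ 0.01   0.025 -0.041] tool [0.5009 0.1369 0.2866] q [-0.44  0.42 -0.06  2.3   1.81  0.25 -2.03] t 5.475 F [-0.1 -0.3 -1.6]
```

Run:
```python
from h import *
p,d=eyes.snapshot('scene'); s=r.get_state(); np.savez('pics/scene3.npz',p=p,d=d,pose=eyes.camera_model('scene')['pose'])
z=p[150:195,270:325]; cv2.imwrite('pics/sc3z.png',cv2.resize(z,(770,630),interpolation=cv2.INTER_NEAREST)[:,:,::-1])
go(C+.126*A,tool(np.radians(104),A))
```

```text
d [ 0.045 -0.034  0.009] a [ 0.017  0.025 -0.043] tool [0.501  0.1369 0.2868] q [-0.44  0.42 -0.06  2.3   1.81  0.25 -2.03] t 5.525 F [ 0.4  0.4 -2.1]
```

View pics/sc3z.png

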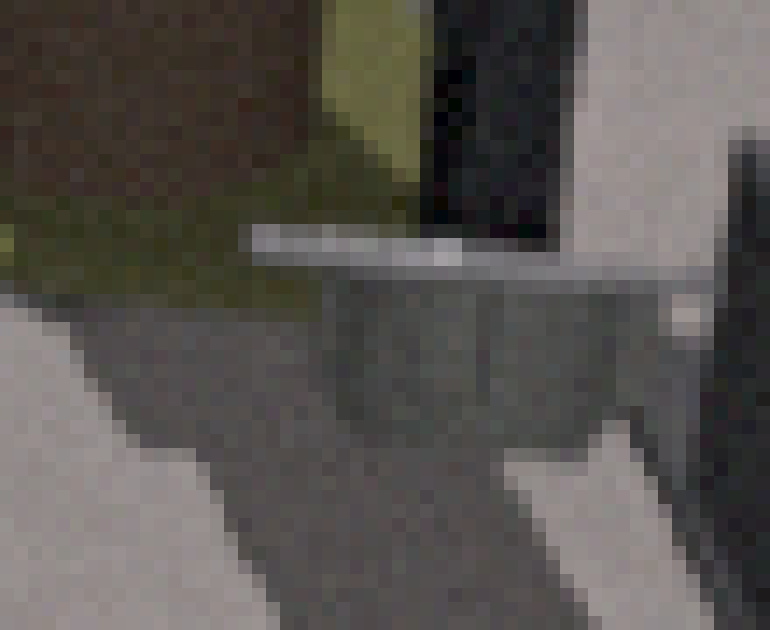

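Run:
```python
from h import *
p,d,T=load('scene3'); s=r.get_state()
R0=R.from_quat(s['eef_rot']); 
v,u=np.mgrid[160:195,275:330]; X=world('scene',u,v,d[160:195,275:330],T)
L=R0.inv().apply((X-s['tool_pos']).reshape(-1,3)); # tool frame; along z: flange underside at +36, lugs to +62
m=(L[:,2]>.038)&(L[:,2]<.072)&(np.hypot(L[:,0],L[:,1])<.055)
a=R0.as_matrix()[:,2]; print('axis dot',-a@A)
Lm=L[m]; W=R0.apply(Lm); th=np.degrees(np.arctan2(W@V,W@U)); rr=np.hypot(Lm[:,0],Lm[:,1])*1000; zz=Lm[:,2]*1000
o=np.argsort(th)
print(m.sum())
for b in range(-180,180,6):
    k=(th>=b)&(th<b+6)&(zz<60)
    if k.sum(): print(b,k.sum(),np.round(np.median(rr[k]),1),np.round(np.sort(rr[k])[-3:],0), 'z',np.round(zz[k].min()),np.round(zz[k].max()))
```

```text
axis dot 0.9999949904853617
261
-126 3 36.2 [36. 36. 37.] z 41.0 50.0
-120 6 33.5 [34. 35. 36.] z 38.0 59.0
-114 3 29.7 [29. 30. 31.] z 38.0 47.0
-102 1 27.1 [27.] z 50.0 50.0
-90 1 25.7 [26.] z 56.0 56.0
-84 1 26.0 [26.] z 53.0 53.0
-78 1 24.9 [25.] z 38.0 38.0
-72 3 25.5 [25. 25. 25.] z 41.0 50.0
-66 1 27.5 [27.] z 59.0 59.0
-60 4 26.4 [26. 27. 27.] z 47.0 59.0
-54 3 25.2 [25. 25. 26.] z 47.0 55.0
-48 5 28.2 [28. 29. 29.] z 41.0 58.0
-42 4 26.1 [25. 27. 29.] z 40.0 52.0
-36 5 27.8 [28. 29. 30.] z 43.0 58.0
-30 7 28.1 [29. 29. 30.] z 40.0 58.0
-24 4 28.5 [27. 30. 31.] z 49.0 57.0
-18 2 36.9 [36. 38.] z 40.0 43.0
-12 12 38.7 [41. 41. 45.] z 40.0 60.0
-6 10 39.4 [41. 42. 43.] z 40.0 60.0
0 13 40.2 [43. 43. 43.] z 39.0 59.0
6 5 34.7 [35. 35. 37.] z 39.0 59.0
12 10 29.5 [30. 31. 31.] z 38.0 59.0
18 6 28.9 [29. 30. 31.] z 38.0 58.0
24 7 28.9 [29. 31. 32.] z 41.0 55.0
30 9 29.2 [31. 31. 32.] z 40.0 58.0
36 9 30.1 [32. 32. 33.] z 40.0 58.0
42 2 31.2 [30. 32.] z 49.0 49.0
48 5 30.1 [30. 31. 31.] z 40.0 55.0
54 4 30.2 [30. 30. 33.] z 54.0 60.0
60 6 30.2 [30. 31. 31.] z 40.0 57.0
66 4 30.9 [31. 31. 32.] z 39.0 54.0
72 2 30.8 [30. 31.] z 45.0 57.0
78 2 30.7 [30. 31.] z 54.0 59.0
84 1 29.7 [30.] z 51.0 51.0
96 15 35.5 [39. 39. 40.] z 38.0 59.0
102 11 38.1 [40. 41. 42.] z 38.0 59.0
```

Emit:
servo_tool --deltas '[{"dx":0,"dy":0,"dz":0,"ax":0,"ay":0,"az":1,"hand":20},{"dx":0,"dy":0,"dz":0,"ax":0,"ay":0,"az":2,"hand":20},{"dx":0,"dy":0,"dz":0,"ax":0,"ay":0,"az":2.8,"hand":20},{"dx":0,"dy":0,"dz":0,"ax":0,"ay":0,"az":3.5,"hand":20},{"dx":0,"dy":0,"dz":0,"ax":0,"ay":0,"az":3.5,"hand":20},{"dx":0,"dy":0,"dz":0,"ax":0,"ay":0,"az":3.5,"hand":20}]'

```text
clock: 6.28
tool_pos: [0.5011, 0.138, 0.2871]
eef_rot: [0.732, 0.63, 0.205, 0.16]
contact_force: [0.7, 0.9, -2.4]
opening: 0.332
```

```bash
cat > lug.py <<'E'
from h import *
import sys
n=sys.argv[1]
p,d=eyes.snapshot('scene'); s=r.get_state(); T=eyes.camera_model('scene')['pose']; np.savez(f'pics/{n}.npz',p=p,d=d,pose=T)
R0=R.from_quat(s['eef_rot']); a=-R0.as_matrix()[:,2]
v,u=np.mgrid[155:200,270:335]; X=world('scene',u,v,d[155:200,270:335],T)
L=R0.inv().apply((X-s['tool_pos']).reshape(-1,3))
m=(L[:,2]>.038)&(L[:,2]<.060)&(np.hypot(L[:,0],L[:,1])<.055)
W=R0.apply(L[m]); x=W@U*1000; y=W@V*1000; rr=np.hypot(x,y); th=np.degrees(np.arctan2(y,x))
# centre from plug wall points (r<33)
from scipy.optimize import least_squares
k=rr<32.5
c=least_squares(lambda q:np.hypot(x[k]-q[0],y[k]-q[1])-29,[0,0],loss='soft_l1').x
rr=np.hypot(x-c[0],y-c[1]); th=np.degrees(np.arctan2(y-c[1],x-c[0]))
print('centre offs mm (U,V)',c)
for b in range(-180,180,6):
    q=(th>=b)&(th<b+6)
    if q.sum()>1: print(b,q.sum(),np.round(np.median(rr[q]),1),end=' | ')
print()
f=(rr>36)&(rr<45); print('lug thetas',np.round(np.sort(th[f])))
go(C+.126*A,tool(np.radians(104-21),A))
E
python3 lug.py scene4
```

```text
centre offs mm (U,V) [-0.32474067  2.6314996 ]
-72 4 28.7 | -66 2 29.8 | -42 2 38.4 | -36 9 40.1 | -30 10 40.8 | -24 10 40.9 | -18 17 33.1 | -12 8 28.6 | -6 9 28.2 | 0 9 29.4 | 6 8 29.1 | 12 9 29.7 | 18 8 29.4 | 24 7 29.3 | 30 6 29.4 | 36 3 29.4 | 42 7 28.6 | 48 6 29.2 | 54 3 30.4 | 60 4 28.8 | 66 2 29.4 | 72 13 32.9 | 78 18 36.5 | 84 2 34.4 | 
lug thetas [-40. -36. -36. -36. -35. -35. -35. -33. -31. -31. -30. -30. -29. -29.
 -27. -27. -26. -25. -25. -25. -25. -24. -23. -22. -21. -21. -20. -20.
 -20. -20. -18. -17. -17. -17. -17. -16.  75.  76.  79.  79.  79.  80.
  80.  82.  82.  84.  84.  84.  91.]
d [ 0.009 -0.048  0.013] a [ 0.034 -0.003 -0.481] tool [0.5011 0.1382 0.2872] q [-0.37  0.42 -0.15  2.3   1.76  0.29 -2.35] t 6.325 F [-0.2 -0.1 -1.4]
```

```bash
sed -i 's/C=np.array(\[.562,.1423,.176\])/C=np.array([.562,.1407,.176])/' h.py
cat > out.py <<'E'
from h import *
s=r.get_state(); R0=R.from_quat(s['eef_rot']); e=s['tool_pos']-C; a=-R0.as_matrix()[:,2]
t=R0.inv().apply(-(e-A*(e@A)))/.06
Rn=R.align_vectors([ -A],[ -a])[0]*R0
w=(R0.inv()*Rn).as_rotvec(degrees=True)/6
f=s['contact_force']
print('out mm %.1f lateral mm U %.1f V %.1f'%(e@A*1e3,e@U*1e3,e@V*1e3),'corr dxyz',np.round(t,3),'corr rot',np.round(w,3),'F out/U/V',np.round([f@A,f@U,f@V],1),'mom z',np.round(s['moment']@A,2),'q7',np.round(s['q'][4:],2),'t',s['clock'],'hd',np.round(np.degrees(np.arctan2(*(R0.as_matrix()[:,0]@np.stack([V,U],1)))),1),'open',s['opening'])
E
python3 out.py
```

```text
out mm 126.8 lateral mm U 2.8 V 0.6 corr dxyz [-0.018 -0.044 -0.   ] corr rot [ 0.034 -0.004 -0.   ] F out/U/V [-1.1 -0.9 -0.1] mom z -0.01 q7 [ 1.76  0.29 -2.35] t 6.325 hd 81.0 open 0.33006213722559125
```

Emit:
servo_tool --deltas '[{"dx":-0.01,"dy":-0.04,"dz":0,"ax":0.03,"ay":0,"az":0.8,"hand":20},{"dx":-0.01,"dy":-0.04,"dz":0.2,"ax":0.03,"ay":0,"az":1.2,"hand":20},{"dx":-0.01,"dy":-0.04,"dz":0.5,"ax":0.03,"ay":0,"az":1.2,"hand":20},{"dx":-0.01,"dy":-0.04,"dz":0.75,"ax":0.03,"ay":0,"az":1.2,"hand":20},{"dx":-0.01,"dy":-0.04,"dz":0.75,"ax":0.03,"ay":0,"az":1.2,"hand":20},{"dx":-0.01,"dy":-0.04,"dz":0.75,"ax":0.03,"ay":0,"az":1.2,"hand":20}]'

```text
clock: 7.08
tool_pos: [0.5214, 0.1393, 0.2473]
eef_rot: [0.77, 0.583, 0.214, 0.145]
contact_force: [-0.2, -0.1, -1.8]
opening: 0.328
```

```bash
python3 out.py; sed -i 's/104-21/104-28/' lug.py; python3 lug.py scene5
python3 - <<'E'
from h import *
p=load('scene5')[0]; p2,_=eyes.snapshot('top')
a=cv2.resize(p[150:230,265:345],(390,390),interpolation=2);b=cv2.resize(p2[130:225,155:250],(390,390),interpolation=2)
cv2.imwrite('pics/v5.png',np.hstack([a,b])[:,:,::-1])
E
```

```text
out mm 82.1 lateral mm U 0.5 V 0.7 corr dxyz [-0.013 -0.004 -0.   ] corr rot [ 0.003 -0.01  -0.   ] F out/U/V [-1.5 -1.1 -0.1] mom z 0.01 q7 [ 1.93  0.41 -2.62] t 7.075 hd 73.8 open 0.3283478397035466
centre offs mm (U,V) [1.19570376e-03 1.64028089e+00]
-42 6 39.4 | -36 8 40.8 | -30 15 38.4 | -24 18 32.1 | -18 8 29.4 | -12 7 28.4 | -6 9 28.2 | 0 7 30.5 | 6 7 28.8 | 12 9 27.6 | 18 6 29.9 | 24 7 29.0 | 30 7 29.8 | 36 6 28.9 | 42 6 29.7 | 48 4 29.2 | 54 7 29.0 | 60 3 29.6 | 66 16 32.8 | 72 17 34.6 | 78 4 40.2 | 
lug thetas [-47. -41. -39. -39. -38. -37. -36. -36. -36. -35. -34. -31. -31. -30.
 -30. -30. -30. -29. -28. -28. -28. -28. -27. -26. -26. -25. -24. -24.
 -23. -22. -22. -22.  64.  66.  69.  70.  71.  74.  74.  75.  75.  77.
  77.  78.  79.  80.  81.  83.]
d [-0.014 -0.005 -0.728] a [ 0.008 -0.012 -0.658] tool [0.5214 0.1394 0.2476] q [-0.23  0.53 -0.34  2.29  1.93  0.41 -2.62] t 7.125 F [ 0.5  0.4 -0.9]
```

View pics/v5.png

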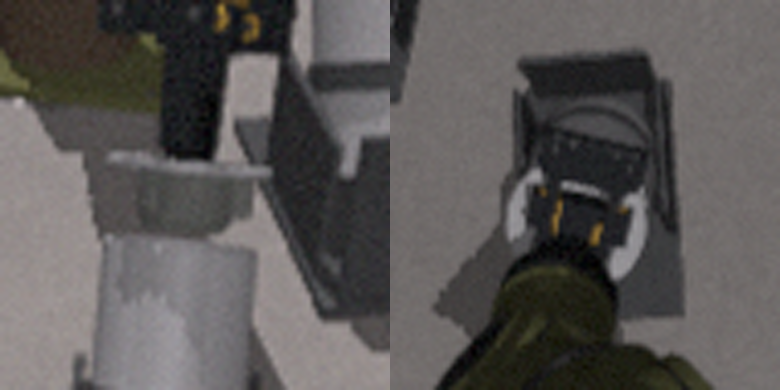

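The final joint is at -2.62, close to its -2.66 limit. The lugs repeat every 120°, so I'll back off and turn the other way.

Emit:
servo_tool --deltas '[{"dx":-0.01,"dy":0,"dz":-0.3,"ax":0,"ay":0,"az":-1,"hand":20},{"dx":-0.01,"dy":0,"dz":-0.5,"ax":0,"ay":0,"az":-2.2,"hand":20},{"dx":-0.01,"dy":0,"dz":-0.5,"ax":0,"ay":0,"az":-3.4,"hand":20},{"dx":-0.01,"dy":0,"dz":-0.5,"ax":0,"ay":0,"az":-4.6,"hand":20},{"dx":-0.01,"dy":0,"dz":-0.5,"ax":0,"ay":0,"az":-5.8,"hand":20},{"dx":-0.01,"dy":0,"dz":-0.5,"ax":0,"ay":0,"az":-7,"hand":20},{"dx":-0.01,"dy":0,"dz":-0.5,"ax":0,"ay":0,"az":-8,"hand":20},{"dx":-0.01,"dy":0,"dz":-0.5,"ax":0,"ay":0,"az":-9,"hand":20},{"dx":-0.01,"dy":0,"dz":-0.5,"ax":0,"ay":0,"az":-10,"hand":20},{"dx":-0.01,"dy":0,"dz":-0.5,"ax":0,"ay":0,"az":-10,"hand":20}]'

```text
clock: 8.43
tool_pos: [0.5062, 0.1385, 0.2735]
eef_rot: [0.376, 0.89, 0.114, 0.233]
contact_force: [0.3, 0.6, -2.4]
opening: 0.328
```

```bash
python3 out.py; python3 -c "
from h import *
print(r.get_state()['q'])"
```

```text
out mm 112.4 lateral mm U 0.4 V 0.6 corr dxyz [-0.002 -0.012 -0.   ] corr rot [ 0.022 -0.003  0.   ] F out/U/V [-2.2 -1.   0.6] mom z 0.02 q7 [ 2.01  0.23 -1.68] t 8.425 hd 133.8 open 0.32773171198669
[-0.46434008  0.45237157 -0.01153036  2.30438302  2.01471681  0.23396559
 -1.67507438]
```

Emit:
servo_tool --deltas '[{"dx":0,"dy":0,"dz":0,"ax":0.02,"ay":0,"az":-1.2,"hand":20},{"dx":0,"dy":0,"dz":0,"ax":0.02,"ay":0,"az":-2.4,"hand":20},{"dx":0,"dy":0,"dz":0,"ax":0.02,"ay":0,"az":-3.6,"hand":20},{"dx":0,"dy":0,"dz":0,"ax":0.02,"ay":0,"az":-4.8,"hand":20},{"dx":0,"dy":0,"dz":0,"ax":0.02,"ay":0,"az":-6,"hand":20},{"dx":0,"dy":0,"dz":0,"ax":0.02,"ay":0,"az":-7.2,"hand":20},{"dx":0,"dy":0,"dz":0,"ax":0.02,"ay":0,"az":-8.4,"hand":20},{"dx":0,"dy":0,"dz":0,"ax":0.02,"ay":0,"az":-9.4,"hand":20},{"dx":0,"dy":0,"dz":0,"ax":0.02,"ay":0,"az":-9.8,"hand":20},{"dx":0,"dy":0,"dz":0,"ax":0.02,"ay":0,"az":-9.8,"hand":20}]'

```text
clock: 9.68
tool_pos: [0.5064, 0.1383, 0.2731]
eef_rot: [-0.108, 0.96, -0.016, 0.258]
contact_force: [-0.4, 0.3, -1.9]
opening: 0.33
```

```bash
python3 out.py; python3 lug.py scene6;  python3 -c "
from h import *
print(r.get_state()['q'])"
```

```text
out mm 112.0 lateral mm U 0.3 V 0.4 corr dxyz [ 0.007 -0.005  0.   ] corr rot [-0.004  0.002  0.   ] F out/U/V [-1.5 -1.3  0.2] mom z -0.05 q7 [ 2.41  0.15 -1.04] t 9.675 hd -167.5 open 0.32951362343862406
centre offs mm (U,V) [-1.67746697  1.13112923]
-48 2 40.7 | -42 10 40.7 | -36 10 40.1 | -30 17 38.3 | -24 10 30.0 | -18 8 27.9 | -12 7 28.5 | -6 9 28.6 | 0 9 28.0 | 6 8 29.0 | 12 10 28.9 | 18 6 28.9 | 24 8 29.6 | 30 6 29.5 | 36 4 29.3 | 42 5 28.7 | 48 6 29.0 | 54 4 28.2 | 60 4 29.5 | 66 21 33.5 | 72 12 37.1 | 78 3 32.9 | 
lug thetas [-46. -42. -42. -41. -40. -40. -40. -39. -39. -39. -37. -37. -36. -35.
 -35. -34. -33. -33. -33. -32. -31. -30. -30. -30. -29. -28. -27. -26.
 -25. -25. -25. -25. -24.  66.  67.  70.  71.  71.  71.  71.  73.  73.
  73.  74.  75.  76.  77.  80.  84.  93.]
d [ 0.006 -0.004 -0.234] a [-2.0000e-03  6.0000e-03  1.9121e+01] tool [0.5064 0.1382 0.2731] q [-0.62  0.47  0.21  2.31  2.41  0.15 -1.04] t 9.725 F [ 0.4 -0.4 -1.8]
[-0.61679914  0.46505817  0.21488319  2.31029993  2.40784107  0.14930352
 -1.0411002 ]
```

```bash
sed -i 's/C=np.array(\[.562,.1407,.176\])/C=np.array([.5632,.142,.176])/' h.py; python3 out.py
```

```text
out mm 112.6 lateral mm U -0.7 V -1.0 corr dxyz [-0.015  0.013 -0.   ] corr rot [-0.005  0.001 -0.   ] F out/U/V [-1.7 -0.6 -0.4] mom z -0.03 q7 [ 2.41  0.15 -1.04] t 9.725 hd -167.5 open 0.3311802353133724
```

Move in to about 60 mm out, just before the ledge bore.

Emit:
servo_tool --deltas '[{"dx":-0.015,"dy":0.015,"dz":0.2,"ax":0,"ay":0,"az":0,"hand":20},{"dx":-0.015,"dy":0.015,"dz":0.4,"ax":0,"ay":0,"az":0,"hand":20},{"dx":-0.015,"dy":0.015,"dz":0.6,"ax":0,"ay":0,"az":0,"hand":20},{"dx":-0.015,"dy":0.015,"dz":0.75,"ax":0,"ay":0,"az":0,"hand":20},{"dx":-0.015,"dy":0.015,"dz":0.85,"ax":0,"ay":0,"az":0,"hand":20},{"dx":-0.015,"dy":0.015,"dz":0.85,"ax":0,"ay":0,"az":0,"hand":20},{"dx":-0.015,"dy":0.015,"dz":0.85,"ax":0,"ay":0,"az":0,"hand":20}]'

```text
clock: 10.6
tool_pos: [0.5324, 0.1404, 0.2293]
eef_rot: [-0.109, 0.96, -0.017, 0.258]
contact_force: [0.0, -0.2, -1.4]
opening: 0.325
```

```bash
python3 out.py
```

```text
out mm 61.6 lateral mm U -0.0 V -0.1 corr dxyz [-0.     0.001 -0.   ] corr rot [-0.008  0.001 -0.   ] F out/U/V [-1.2 -0.7 -0.2] mom z -0.04 q7 [ 2.47  0.26 -1.09] t 10.6 hd -167.4 open 0.3252762288337241
```

Emit:
servo_tool --deltas '[{"dx":0,"dy":0,"dz":0.05,"ax":0,"ay":0,"az":0,"hand":20},{"dx":0,"dy":0,"dz":0.1,"ax":0,"ay":0,"az":0,"hand":20},{"dx":0,"dy":0,"dz":0.15,"ax":0,"ay":0,"az":0,"hand":20},{"dx":0,"dy":0,"dz":0.18,"ax":0,"ay":0,"az":0,"hand":20},{"dx":0,"dy":0,"dz":0.18,"ax":0,"ay":0,"az":0,"hand":20}]'

```text
clock: 11.22
tool_pos: [0.5379, 0.1406, 0.2196]
eef_rot: [-0.109, 0.96, -0.017, 0.258]
contact_force: [0.4, 0.2, -1.9]
opening: 0.33
```

```bash
python3 out.py
```

```text
out mm 50.5 lateral mm U -0.1 V -0.1 corr dxyz [-0.003  0.001 -0.   ] corr rot [-0.008 -0.003  0.   ] F out/U/V [-1.8 -0.6  0.1] mom z -0.05 q7 [ 2.48  0.28 -1.1 ] t 11.225 hd -167.4 open 0.33044944987849567
```

No contact yet. The ledge is expected at about 49 mm, so I'll continue gently.

Emit:
servo_tool --deltas '[{"dx":0,"dy":0,"dz":0.03,"ax":0,"ay":0,"az":0,"hand":20},{"dx":0,"dy":0,"dz":0.06,"ax":0,"ay":0,"az":0,"hand":20},{"dx":0,"dy":0,"dz":0.08,"ax":0,"ay":0,"az":0,"hand":20},{"dx":0,"dy":0,"dz":0.08,"ax":0,"ay":0,"az":0,"hand":20}]'

```text
clock: 11.72
tool_pos: [0.5403, 0.1408, 0.2156]
eef_rot: [-0.109, 0.96, -0.017, 0.258]
contact_force: [0.5, 0.3, -1.7]
opening: 0.326
```

```bash
python3 out.py
```

```text
out mm 45.7 lateral mm U -0.1 V -0.1 corr dxyz [-0.002  0.001 -0.   ] corr rot [-0.008 -0.002 -0.   ] F out/U/V [-1.8 -0.4  0.3] mom z -0.04 q7 [ 2.49  0.29 -1.11] t 11.725 hd -167.4 open 0.3263055818927931
```

Emit:
servo_tool --deltas '[{"dx":0,"dy":0,"dz":0.03,"ax":0,"ay":0,"az":0,"hand":20},{"dx":0,"dy":0,"dz":0.06,"ax":0,"ay":0,"az":0,"hand":20},{"dx":0,"dy":0,"dz":0.09,"ax":0,"ay":0,"az":0,"hand":20},{"dx":0,"dy":0,"dz":0.11,"ax":0,"ay":0,"az":0,"hand":20},{"dx":0,"dy":0,"dz":0.11,"ax":0,"ay":0,"az":0,"hand":20}]'

```text
clock: 12.35
tool_pos: [0.5436, 0.1409, 0.2098]
eef_rot: [-0.109, 0.96, -0.017, 0.258]
contact_force: [-0.6, -0.5, -2.4]
opening: 0.331
```

```bash
python3 out.py
```

```text
out mm 39.1 lateral mm U -0.1 V -0.1 corr dxyz [-0.002  0.002 -0.   ] corr rot [-0.008 -0.002  0.   ] F out/U/V [-1.7 -1.8 -0.6] mom z -0.04 q7 [ 2.49  0.3  -1.11] t 12.35 hd -167.4 open 0.3309721224035884
```

It has passed the ledge and dropped into the notches. I'll press on until it seats.

Emit:
servo_tool --deltas '[{"dx":0,"dy":0,"dz":0.02,"ax":0,"ay":0,"az":0,"hand":20},{"dx":0,"dy":0,"dz":0.04,"ax":0,"ay":0,"az":0,"hand":20},{"dx":0,"dy":0,"dz":0.055,"ax":0,"ay":0,"az":0,"hand":20},{"dx":0,"dy":0,"dz":0.055,"ax":0,"ay":0,"az":0,"hand":20}]'

```text
clock: 12.85
tool_pos: [0.5442, 0.1409, 0.2088]
eef_rot: [-0.109, 0.96, -0.016, 0.259]
contact_force: [-12.3, -2.4, 20.3]
opening: 0.326
```

```bash
python3 out.py
python3 - <<'E'
from h import *
p,_=eyes.snapshot('scene'); cv2.imwrite('pics/sc7.png',cv2.resize(p[150:260,260:370],(550,550),interpolation=2)[:,:,::-1])
E
```

```text
out mm 37.9 lateral mm U -0.1 V -0.2 corr dxyz [-0.002  0.002  0.   ] corr rot [-0.002  0.014  0.   ] F out/U/V [23.8 -0.5 -1.9] mom z -0.03 q7 [ 2.5   0.31 -1.11] t 12.85 hd -167.4 open 0.32551610086911925
```

View pics/sc7.png

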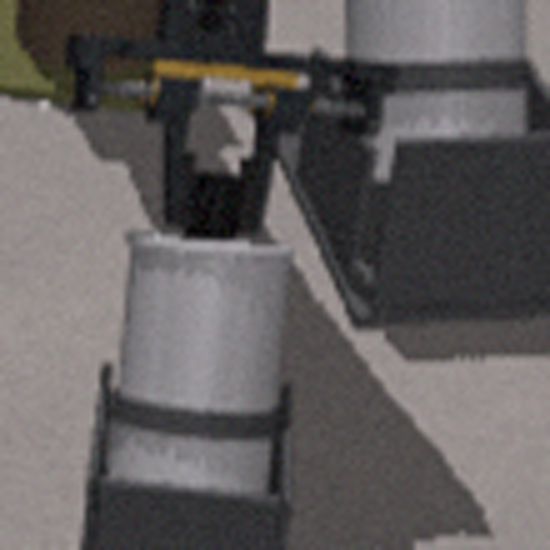

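The lid hit a hard stop at 37.9 mm out with 24 N, and in the picture the flange lies on the rim (zoom 135–290, row 240). I'll ease off and open.

Emit:
servo_tool --deltas '[{"dx":0,"dy":0,"dz":-0.03,"ax":0,"ay":0,"az":0,"hand":20},{"dx":0,"dy":0,"dz":-0.035,"ax":0,"ay":0,"az":0,"hand":20},{"dx":0,"dy":0,"dz":-0.035,"ax":0,"ay":0,"az":0,"hand":60},{"dx":0,"dy":0,"dz":-0.035,"ax":0,"ay":0,"az":0,"hand":60},{"dx":0,"dy":0,"dz":-0.035,"ax":0,"ay":0,"az":0,"hand":60},{"dx":0,"dy":0,"dz":-0.035,"ax":0,"ay":0,"az":0,"hand":60}]'

```text
clock: 13.65
tool_pos: [0.5443, 0.141, 0.2089]
eef_rot: [-0.109, 0.96, -0.017, 0.258]
contact_force: [-0.1, -0.4, 0.5]
opening: 0.683
```

```bash
python3 out.py
```

```text
out mm 38.0 lateral mm U 0.0 V -0.1 corr dxyz [ 0.     0.001 -0.   ] corr rot [-0.008  0.001 -0.   ] F out/U/V [ 0.5  0.1 -0.4] mom z -0.05 q7 [ 2.5   0.3  -1.11] t 13.65 hd -167.4 open 0.682618649922093
```

Emit:
servo_tool --deltas '[{"dx":0,"dy":0,"dz":-0.2,"ax":0,"ay":0,"az":0,"hand":60},{"dx":0,"dy":0,"dz":-0.5,"ax":0,"ay":0,"az":0,"hand":60},{"dx":0,"dy":0,"dz":-0.9,"ax":0,"ay":0,"az":0,"hand":60},{"dx":0,"dy":0,"dz":-1.2,"ax":0,"ay":0,"az":0,"hand":60},{"dx":0,"dy":0,"dz":-1.2,"ax":0,"ay":0,"az":0,"hand":60},{"dx":0,"dy":0,"dz":-1.2,"ax":0,"ay":0,"az":0,"hand":60}]'

```text
clock: 14.4
tool_pos: [0.5082, 0.1395, 0.2712]
eef_rot: [-0.109, 0.96, -0.017, 0.258]
contact_force: [-0.0, 0.5, 0.0]
opening: 0.684
```

```bash
python3 out.py
python3 - <<'E'
from h import *
for n in['scene','top','wrist']:
    p,d=eyes.snapshot(n); np.savez(f'pics/{n}8.npz',p=p,d=d,pose=eyes.camera_model(n)['pose']); cv2.imwrite(f'pics/{n}8.png',p[:,:,::-1])
p,d,T=load('scene8');cv2.imwrite('pics/sc8.png',cv2.resize(p[180:290,260:370],(550,550),interpolation=2)[:,:,::-1])
v,u=np.mgrid[160:225,270:330]; X=world('scene',u,v,d[160:225,270:330],T).reshape(-1,3)-np.array([.561,.1433,.176])
g=p[160:225,270:330].reshape(-1,3).astype(int); k=(g.max(1)<45)&(np.hypot(X@U,X@V)<.03)&(X@A>-.01)&(X@A<.08)
print('knob pts',k.sum(),'out max',np.sort((X@A)[k])[-5:], 'min',np.sort((X@A)[k])[:5],'mean UV',(X@U)[k].mean(),(X@V)[k].mean())
E
```

```text
out mm 110.0 lateral mm U -0.1 V 0.2 corr dxyz [-0.    -0.004  0.   ] corr rot [-0.004  0.002  0.   ] F out/U/V [-0.  -0.   0.5] mom z -0.09 q7 [ 2.4   0.15 -1.04] t 14.4 hd -167.4 open 0.6837546446088022
knob pts 120 out max [0.04351612 0.04382316 0.0439612  0.0442647  0.04457674] min [0.00750213 0.00838134 0.00870603 0.00888928 0.0097256 ] mean UV 0.010123525597071664 -0.0002573754155256219
```

View pics/sc8.png

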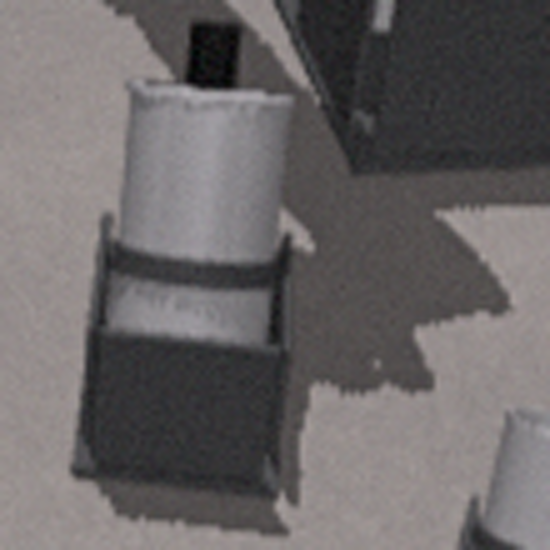

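View pics/wrist8.png

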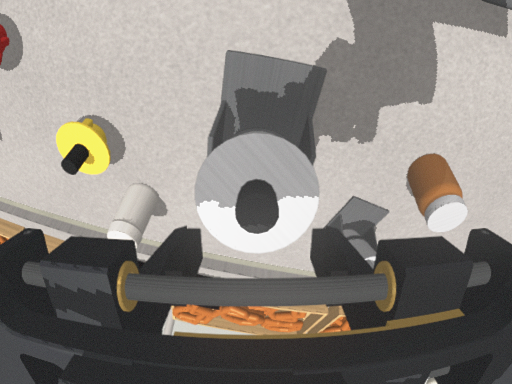

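View pics/scene8.png

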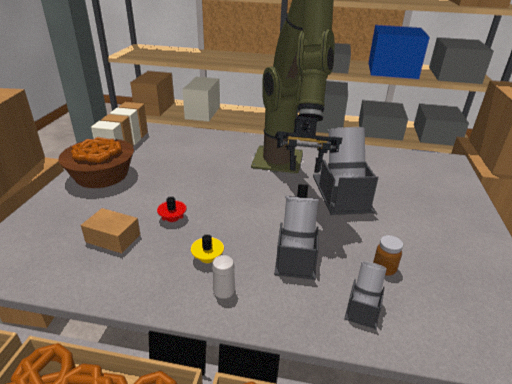

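The scene view shows the flange flush on the rim, with the black knob above the canister at (302,190). The knob spans about 7–45 mm out of the mouth, against 6–46 mm expected when home. The bystanders have not moved and the gripper is clear.

```bash
python3 -c "
from plant import r
print(r.finish_job())"
```

```text
the job is handed in; nothing more can be done
None
```

The lid is fully home in the middle canister with its flange flush on the rim, it has been let go, and the job is handed in after about 14.6 s.

- **How it went in:** I gripped the white lid by its knob and read the lug angle from the scene camera and the notch angle from the top camera. I lined them up in the air, so the lid slid through the notches without ever resting on the ledge. No searching by feel was needed.
- **One correction:** my first approach brought the last joint to -2.62, close to its -2.66 limit. I backed off and turned the lid 120° the other way to the equivalent lug position.
- **Force:** the lid met a hard stop at home depth and the wrist read about 24 N there. That is above the 4–10 N pressing range in the task, but far below the 120 N wrist limit. I eased off before opening the gripper.
- **Last checks:** after release the knob spanned about 7–45 mm out of the mouth, against 6–46 mm expected when home. In the pictures the shaker, jar and box look unmoved; I did not measure them again. The gripper was clear with no contact force.
- **Disagreement:** the cameras differed by 2–3 mm on where the mouth is, so I used a value in between. The lid entered without side force.

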